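# Lock a spindle with an open clip

### The job

Take the middle-sized of the three open lock clips, whose gap fits the spindle's square neck, out of the wooden rack and, keeping it upright, carry it gap down to the spindle between the two bearing blocks. Feel gently along the top of the spindle for the neck and lower the clip over it, still in the grip, until it is fully home; do not force it anywhere. Then let go, leaving the clip upright in the neck and the other two clips standing in the rack.

Things in the scene. Friction and masses are not known exactly. Their poses are not given: they have to be found in the camera images.
- clip_center (a point): the lock clip to fit: upright steel C, open at the bottom, grip block on top, 67 tall, about 0.09 kg, alike either way round. Point: half-way up, 33.5 above the leg tips. z up, x through the plate, y leg to leg. Plate 8 thick (x), 44 wide, its lower 35. Gap 19 wide, 22 deep, its flat top (seat) 11.5 below this point; legs 12.5 wide, half-round tips. Starts in any of the rack's slots.
- clip_grip (a point): centre of the lock clip's aluminium grip block, 16.5 above the clip's centre; axes as there. The block is 14 thick (x), 24 wide (y), 34 tall; pinch it across its 14 mm thickness.
- narrow_clip_center (a point): a smaller clip in another rack slot, to be left there: same height, plate and thickness, but an 11 mm gap (too narrow) and a grip block only 14 wide. Point and axes as for the lock clip.
- wide_clip_center (a point): a bigger clip in another rack slot, to be left there: same height, plate and thickness, but a 30 mm gap (too wide) and a grip block 36 wide. Point and axes as for the lock clip.
- rack: fixed plywood rack, 66 x 230 x 22 tall; origin at the centre of its underside, z up. Three slots in a row along its y, at -74, 0 and 74, each 10.5 (x) by 46.5 (y), 8 deep; the clips stand in them with their x along the rack's x.
- stand_mid (a point): point on the axis of the level 24 mm round spindle, midway between the bearing blocks, 85 above the bench; y along the spindle, z up. Off the neck, the clip only rides on the round shaft (clip centre 36.5 above the axis); in the neck it goes down until its seat lies on the neck's top (clip centre 19.5 above the axis).
- stand: fixed green stand (base 100 x 280 x 12) with the spindle; origin under its centre, axes as the point above. Bearing block faces 103 either side of the middle, tops 23 above the axis. The spindle's square neck, 16 x 16, level top, 11 long, has its middle anywhere within 32 mm of the midpoint, either way along y: not reported, to be felt or seen. The spindle neither turns nor slides.
Mind the look-alikes: they are no part of the job. What is shaped like the part that bears clip_center but pink is not meant.

How it is judged:
By the outcome, as a careful person would: the job done as asked, in the order asked, and still so for the second after the job is handed in, with the robot touching nothing.
It also fails if it takes over 51 s, if anything falls off the work surface, if the arm or the gripper's body presses on something with over 40 N, if the wrist force passes 120 N, or if a joint passes its speed limit or range.

### The arm

A 7-joint arm with a two-finger parallel gripper is mounted at the origin on the work surface. World frame = base frame: x ahead of the robot, y to its left, z up, the work surface at z = 0. Lengths are in m, angles in rad, forces in N, time in s.
With the tool pointing down it reaches from about 0.35 to 0.775 m from the base axis. Payload 3.1 kg.
Tool frame: the origin (TCP) lies midway between the tips of the shut fingers; the grasp point (between the pads) lies 19 mm behind it; z points along the fingers, y is the line along which they close (so a half turn about z gives the same grasp; the last joint's range is limited). The gripper opens to 85 mm and grips with 20 to 120 N. Pads are 22 mm wide; open, the fingers measure 114 mm over their backs; the gripper's body (76 mm by 85 mm) begins 54 mm behind the grasp point. The pads swing forward as they close: fully open they stand 13 mm farther back than shut.
Start: joints at [1.276, 0.311, 0.014, 1.512, -0.004, 1.319, -0.027], TCP at [0.138, -0.533, 0.231] pointing down, gripper open.
Joint ranges: [-2.7, 2.7], [-0.3, 1.91], [-1.27, 1.3], [0.12, 2.57], [-1.44, 4.58], [0.2, 2.03], [-3.05, 3.05]. Speed limits (rad/s): [2.79, 2.79, 3.14, 3.14, 3.14, 3.14, 3.14].

### API

Orientations are given as a unit quaternion [w, x, y, z].
In Python, from rig import get_state, read_camera, camera_model, hand_in gives the robot as it stands.
- The arm moves only by the tool drive_tool, never from a script. Its argument "moves" is a list of rows, each a list of 2 entries, a list of its own where there are three numbers: the shift along the world's x, y, z scaled (see below), then the turn about the world's z scaled (see below). In form: [[[x, y, z], turn], ...]. A call has 1 to 5 rows; each row is the pose to reach, as a shift and turn from the pose commanded when the call began; what a row does not reach only later rows make up. The controller multiplies each number of a shift by 0.25 m and each number of a turn by 45 degrees. A row lasts 1/8 s, in which the tool goes at most 62.5 mm and 10.7 degrees, less where a joint would pass 70% of its speed; a pose out of reach is approached as far as the arm can. A call with a number of a shift or a turn outside -1 to 1 is refused whole. A call with a gripper value outside its range is refused whole. "claw" is the closure, from -1 (fully open) to 1 (shut), so that 0 is half open, set as the call begins (left out, the last holds). The fingers move at their own pace and stop on an object; "newtons" is the grip in N (left out, the last holds). Time passes only in rows, so rows that repeat a pose let the fingers close. It gives the time, the measured TCP pose, the force, the opening and the grip force at its end, in the units of the state.
- get_state(): the state, without advancing time (a new reading comes with each control period).
- read_camera(name): name is "side" or "top" or "wrist"; returns the picture (420x560x3 uint8, red, green, blue); there is no depth.
- camera_model(name): a dict with "K" (3x3 intrinsics, pixels), "pose" (4x4, takes a point from camera to world coordinates). Camera axes: x right, y down, z forward; pixel columns grow to the right and rows downward; lengths in m; the calibration is good to about 2 mm. A picture is of the moment at which its call begins: read the wrist's pose just before it. camera_model takes no time and is no camera call; for the wrist camera it gives the pose at the moment of the call.
- hand_in(): hands the job in; it is judged then, once.
The state is a dict: "time_s": time; "joint_positions": joint angles; "joint_velocities": joint speeds; "tau": joint torques, N m; "ee_pos": TCP position; "eef_rot": TCP orientation; "ft_force": force on the tool from outside, world axes, zero at the start; "moment": the same for the moment, N m; "gripper_width": finger opening in m; "grasp_force": force on a finger pad.
Only numpy, scipy, OpenCV 4.12 (cv2) and the standard library are available. Lean on these libraries where they do the work, as an engineer would, in place of code of your own. Each camera call takes 0.05 s, during which the arm holds its last target. There are 200 camera calls.

## Working session

There is one attempt and no reset: what is moved stays moved. The work goes in short steps, Python scripts to look and compute and a tool call to move; the robot and the scene stay as the last step left them, time stands still between calls to the robot, and variables do not carry over. Pictures are saved under pics/ and viewed, at most 10 in all, crops included, and the job is handed in when it is done.

Besides the shell and the picture viewer there is one more tool, called after "Emit:" as name(argument=value, ...) on one line, values as JSON. drive_tool: Moves the arm, as the interface text tells. Shifts and turns lie within -1 to 1; 1 stands for 0.25 m of shift or 45 degrees of turn. Its arguments: {"type":"object","properties":{"moves":{"type":"array","items":{"type":"array"}},"claw":{"type":"number"},"newtons":{"type":"number"}},"required":["moves"]}

```bash
mkdir -p pics; ls; python3 - <<'E'
from rig import *
import cv2,numpy as np
for n in("top","side"):
    m=camera_model(n);print(n,np.round(m["K"],1).tolist(),np.round(m["pose"],3).tolist())
    cv2.imwrite(f"pics/{n}0.png",cv2.cvtColor(read_camera(n),cv2.COLOR_RGB2BGR))
s=get_state();print(s)
E
```

```text
pics
top [[418.4, 0.0, 276.5], [0.0, 418.4, 211.9], [0.0, 0.0, 1.0]] [[-0.012, -0.993, 0.118, 0.416], [-0.999, 0.009, -0.032, -0.03], [0.031, -0.119, -0.992, 0.982], [0.0, 0.0, 0.0, 1.0]]
side [[509.0, 0.0, 281.1], [0.0, 509.0, 215.3], [0.0, 0.0, 1.0]] [[0.882, -0.318, 0.347, 0.223], [-0.471, -0.6, 0.646, -0.645], [0.003, -0.734, -0.68, 0.694], [0.0, 0.0, 0.0, 1.0]]
{'time_s': 0.1, 'joint_positions': array([ 1.27629572,  0.31168055,  0.01399891,  1.51288952, -0.00438237,
        1.31920415, -0.0271862 ]), 'joint_velocities': array([-0.00015207,  0.00025986,  0.00140923, -0.00343969, -0.00038458,
        0.0002191 , -0.00075288]), 'tau': array([ 1.08287357e-03, -3.80854046e+01,  1.46724153e-01, -2.31241876e+01,
        1.23222952e-02,  8.05979187e-03,  6.54674011e-06]), 'ee_pos': array([ 0.13740531, -0.53188645,  0.2303135 ]), 'eef_rot': array([-1.05873766e-03,  9.92015920e-01,  1.26108122e-01, -1.89605194e-04]), 'ft_force': array([-0.1986593 , -0.79778819, -0.14233898]), 'moment': array([-0.06495869, -0.02081401,  0.02958178]), 'grasp_force': 0.0, 'gripper_width': 0.08551798723779688}
```

View pics/top0.png

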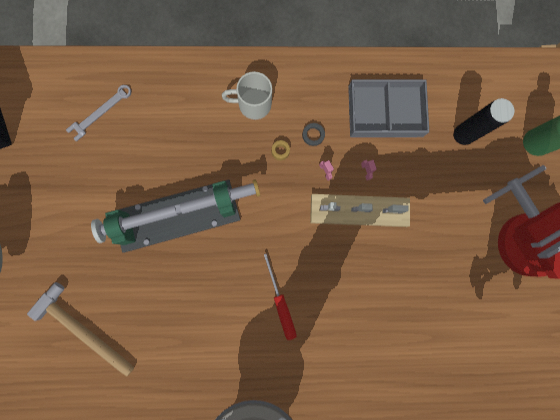

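View pics/side0.png

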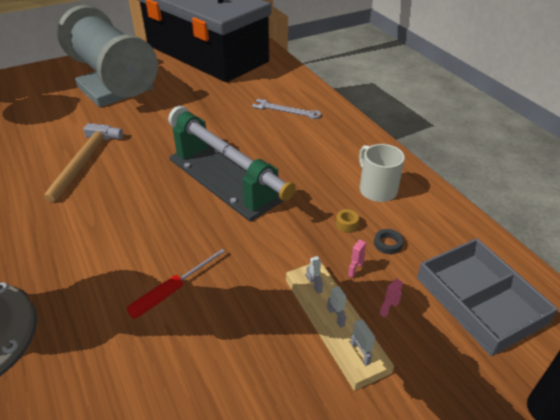

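The top view shows the rack at about (361,210) with three clips, pink decoys at (328,170) and (369,169), and the stand at about (175,213). In the side view the clips stand at (315,270), (337,303) and (361,340). I'll make one composite of enlarged crops and measure.

```bash
cat > h.py <<'E'
from rig import *
import cv2,numpy as np
def ray(n,uv,m=None):
    m=m or camera_model(n);d=m["pose"][:3,:3]@np.linalg.solve(m["K"],[uv[0],uv[1],1.]);return m["pose"][:3,3],d
def plane(n,uv,z,m=None):
    o,d=ray(n,uv,m);return o+d*(z-o[2])/d[2]
def proj(n,p,m=None):
    m=m or camera_model(n);q=m["K"]@(m["pose"][:3,:3].T@(np.array(p)-m["pose"][:3,3]));return q[:2]/q[2]
E
python3 - <<'E'
from h import *
t=cv2.imread("pics/top0.png");s=cv2.imread("pics/side0.png")
c=lambda i,x,y,w,h,W,H:cv2.resize(i[y:y+h,x:x+w],(W,H),interpolation=cv2.INTER_CUBIC)
a=c(t,305,185,115,50,460,200);b=c(t,85,170,190,90,460,218)
d=c(s,280,245,85,130,272,418)
im=np.hstack([np.vstack([a,b]),d]);cv2.imwrite("pics/c1.png",im)
hsv=cv2.cvtColor(t,cv2.COLOR_BGR2HSV)
print(hsv[222,340],hsv[198,320],hsv[230,340])
m=cv2.inRange(hsv,(18,60,110),(35,190,255));m[:, :300]=0;m[:,425:]=0;m[:180]=0;m[245:]=0
k=max(cv2.findContours(cv2.morphologyEx(m,cv2.MORPH_CLOSE,np.ones((5,5))),0,2)[0],key=cv2.contourArea)
r=cv2.minAreaRect(k);bx=cv2.boxPoints(r);P=np.array([plane("top",p,.022) for p in bx]);print(r);print(P.round(3),np.linalg.norm(P[1]-P[0]),np.linalg.norm(P[2]-P[1]),P.mean(0))
g=cv2.inRange(hsv,(60,90,20),(95,255,160));g[:, :90]=0;g[:,245:]=0;g[:175]=0;g[250:]=0
for k in cv2.findContours(g,0,2)[0]:
    if cv2.contourArea(k)>60:print("green",cv2.contourArea(k),cv2.minAreaRect(k),plane("top",cv2.minAreaRect(k)[0],.108).round(3))
E
```

```text
[ 21  79 119] [ 21  66 198] [ 13 136  92]
((360.0044250488281, 209.88479614257812), (99.08058166503906, 29.286035537719727), 2.2025978565216064)
[[ 0.505 -0.138  0.022]
 [ 0.574 -0.142  0.022]
 [ 0.563 -0.374  0.022]
 [ 0.494 -0.368  0.022]] 0.06856954225348677 0.23295920960367214 [ 0.53392775 -0.25556807  0.022     ]
green 563.5 ((117.76471710205078, 227.558837890625), (34.440059661865234, 26.436382293701172), 75.96376037597656) [0.491 0.272 0.108]
green 422.5 ((222.92654418945312, 198.88058471679688), (34.320037841796875, 14.79112720489502), 74.35775756835938) [0.549 0.055 0.108]
```

View pics/c1.png

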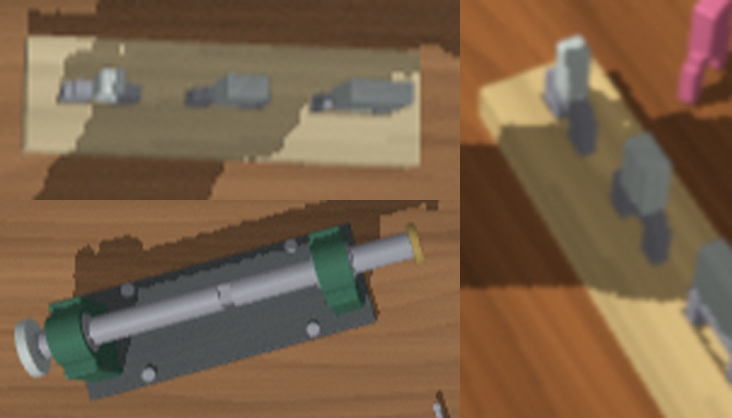

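The crops show the middle clip (medium block, top pixel about 365,207) is the lock clip. The neck is visible at about top pixel (179,208). Setting off above the rack now.

Emit:
drive_tool(moves=[[[0.2,0.14,0],0.18],[[0.4,0.28,0],0.36],[[0.6,0.41,0],0.54],[[0.8,0.55,0],0.72],[[1,0.69,0],0.9]], claw=0, newtons=40)

```text
time_s: 0.72
ee_pos: [0.3887, -0.3587, 0.2309]
eef_rot: [-0.0, 0.886, 0.464, -0.0]
ft_force: [0.3, -1.0, 0.1]
gripper_width: 0.0427
grasp_force: 0.0
```

Emit:
drive_tool(moves=[[[0.15,0.1,-0.03],0.18],[[0.3,0.2,-0.06],0.36],[[0.45,0.32,-0.09],0.54],[[0.584,0.418,-0.12],0.718],[[0.584,0.418,-0.12],0.718]])

```text
time_s: 1.35
ee_pos: [0.5358, -0.2504, 0.1998]
eef_rot: [-0.002, 0.721, 0.693, 0.001]
ft_force: [0.0, 0.4, -0.1]
gripper_width: 0.0426
grasp_force: 0.0
```

```bash
python3 - <<'E'
from h import *
s=get_state();m=camera_model("wrist")
print(s["time_s"],s["ee_pos"],s["eef_rot"],s["gripper_width"],m["pose"].round(3).tolist())
cv2.imwrite("pics/w1.png",cv2.cvtColor(read_camera("wrist"),cv2.COLOR_RGB2BGR))
np.savez("w1.npz",K=m["K"],pose=m["pose"])
# stand: base-edge and spindle line from top view
t=cv2.imread("pics/top0.png")
h=cv2.cvtColor(t,cv2.COLOR_BGR2HSV)
k=((h[...,1]<50)&(h[...,2]>125)).astype(np.uint8);R=np.zeros_like(k)
cv2.line(R,(128,222),(212,201),1,17);k&=R
n,l,st,c=cv2.connectedComponentsWithStats(k)
i=1+np.argmax(st[1:,4]);ys,xs=np.nonzero(l==i);r=cv2.minAreaRect(np.c_[xs,ys].astype(np.float32));print(st[i],c[i],r)
v=cv2.fitLine(np.c_[xs,ys].astype(np.float32),2,0,.01,.01).ravel()
a=plane("top",v[2:]+30*v[:2],.097);b=plane("top",v[2:]-30*v[:2],.097);print(a,b,np.degrees(np.arctan2(*(a-b)[:2]))," neck~",plane("top",(179.2,208.4),.093),proj("top",[.5,.16,.097]))
g=cv2.cvtColor(t,cv2.COLOR_BGR2GRAY)
for o in(-3,-1,0,1,3):
    print([int(g[int(round(v[3]+q*v[1]+o)),int(round(v[2]+q*v[0]))]) for q in range(-30,40)])
E
```

```text
1.35 [ 0.53576528 -0.25042176  0.1997614 ] [-0.00187468  0.72078567  0.69315396  0.0014451 ] 0.042566170572254924 [[0.999, -0.037, -0.014, 0.539], [-0.04, -0.946, -0.32, -0.169], [-0.002, 0.321, -0.947, 0.344], [0.0, 0.0, 0.0, 1.0]]
[122 196  95  33 817] [168.66952264 212.26315789] ((168.3522186279297, 211.9808349609375), (10.210681915283203, 96.76628112792969), 75.57923126220703)
[0.53928562 0.10916165 0.097     ] [0.50689142 0.23010136 0.097     ] 165.00508467271547  neck~ [0.53158807 0.14870277 0.093     ] [173.19900782 223.06084928]
[136, 139, 143, 134, 137, 142, 144, 131, 134, 137, 129, 134, 136, 140, 130, 134, 136, 140, 133, 136, 138, 143, 134, 138, 141, 143, 133, 136, 142, 145, 136, 140, 142, 132, 137, 137, 137, 122, 148, 147, 147, 145, 134, 137, 140, 129, 134, 138, 141, 131, 135, 139, 142, 133, 136, 140, 130, 134, 137, 141, 132, 136, 138, 142, 129, 133, 138, 139, 130, 134]
[159, 160, 164, 157, 158, 163, 164, 155, 159, 161, 151, 156, 159, 161, 155, 156, 159, 163, 156, 159, 160, 162, 159, 159, 161, 164, 158, 160, 161, 165, 159, 161, 163, 158, 159, 159, 162, 101, 146, 148, 147, 
[... 497 characters left out ...]
164, 162, 157, 165, 163, 160, 158, 166, 165, 162, 166, 165, 164, 162, 164, 165, 163, 159, 165, 163, 161, 159, 166, 163, 161, 156, 164, 163, 159, 156, 163, 161, 158, 165, 162, 162, 159, 151, 148, 149, 149, 149, 152, 159, 157, 162, 160, 159, 157, 162, 161, 157, 156, 161, 158, 158, 160, 160, 157, 157, 160, 159, 158, 157, 159, 159, 157, 156, 160, 160]
[146, 146, 145, 149, 148, 146, 143, 150, 148, 146, 151, 149, 147, 146, 148, 149, 148, 145, 151, 148, 148, 146, 150, 146, 147, 142, 148, 147, 147, 144, 147, 147, 146, 149, 148, 148, 146, 150, 126, 105, 105, 128, 116, 118, 147, 152, 150, 150, 145, 152, 150, 149, 146, 152, 150, 149, 153, 151, 149, 146, 152, 151, 149, 146, 153, 150, 150, 147, 153, 151]
```

View pics/w1.png

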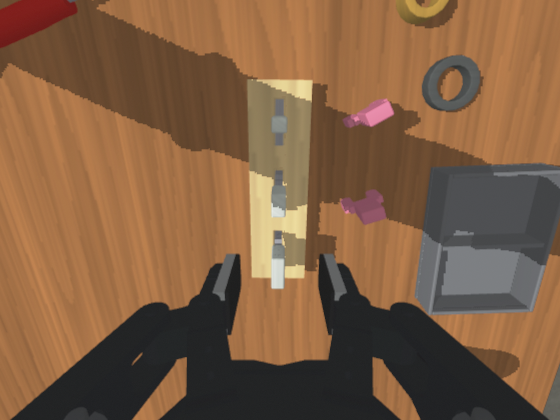

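The wrist view shows the rack at columns 250–310 with the lock clip's block at about (278,200). The pink decoys lie to the right (from about column 342), clear of the fingers. Measuring the block's top.

```bash
python3 - <<'E'
from h import *
m=dict(np.load("w1.npz"));w=cv2.imread("pics/w1.png");h=cv2.cvtColor(w,cv2.COLOR_BGR2HSV)
k=cv2.inRange(h,(18,60,60),(35,190,255));k[:, :235]=0;k[:,325:]=0
for v in(110,160,230,255):
    xs=np.nonzero(k[v])[0];a=plane("w",(xs[0],v),.022,m);b=plane("w",(xs[-1]+1,v),.022,m);print(v,xs[0],xs[-1],((a+b)/2).round(4),(b-a)[0].round(4))
for v in range(164,222,3):print(v,h[v,268:290,2].tolist(),h[v,279,1])
for z,uv in((.081,(278.5,200)),):print(plane("w",uv,z,m))
t=cv2.imread("pics/top0.png");H=cv2.cvtColor(t,cv2.COLOR_BGR2HSV)
E
```

```text
110 248 310 [ 0.5384 -0.171   0.022 ] 0.0659
160 249 308 [ 0.5358 -0.2233  0.022 ] 0.0662
230 251 305 [ 0.5319 -0.3071  0.022 ] 0.0657
255 251 304 [ 0.53   -0.3404  0.022 ] 0.0665
164 [141, 140, 140, 139, 138, 137, 137, 138, 137, 139, 141, 145, 149, 151, 152, 153, 153, 153, 152, 149, 148, 146] 93
167 [140, 141, 140, 139, 139, 138, 138, 137, 138, 138, 141, 142, 144, 145, 148, 153, 153, 153, 152, 149, 147, 146] 95
170 [141, 141, 141, 140, 138, 136, 132, 126, 110, 115, 115, 115, 114, 117, 126, 141, 150, 154, 152, 149, 147, 146] 49
173 [141, 141, 141, 140, 140, 135, 128, 111, 96, 96, 95, 95, 95, 95, 111, 143, 150, 154, 152, 150, 148, 146] 5
176 [141, 141, 142, 141, 140, 137, 127, 111, 107, 107, 106, 105, 105, 106, 119, 145, 151, 154, 151, 150, 148, 146] 7
179 [225, 226, 225, 219, 196, 172, 127, 106, 100, 100, 99, 99, 100, 99, 116, 146, 151, 154, 152, 150, 148, 147] 8
182 [226, 226, 226, 224, 219, 189, 130, 111, 106, 107, 106, 105, 107, 106, 161, 211, 151, 154, 152, 150, 148, 147] 7
185 [226, 226, 226, 224, 217, 173, 123, 118, 117, 116, 116, 113, 113, 114, 142, 193, 201, 186, 187, 150, 14
[... 755 characters left out ...]
37, 137, 159, 180, 135, 135, 136, 137, 138, 138, 133, 144, 150, 149, 147] 9
209 [228, 228, 225, 219, 229, 223, 223, 223, 222, 220, 219, 218, 217, 198, 136, 135, 133, 160, 198, 151, 148, 148] 6
212 [227, 228, 224, 217, 230, 226, 226, 225, 222, 220, 219, 220, 219, 218, 217, 210, 178, 183, 235, 233, 232, 231] 7
215 [228, 229, 224, 215, 227, 220, 221, 222, 222, 223, 224, 224, 221, 218, 217, 210, 182, 193, 234, 233, 231, 231] 7
218 [228, 229, 229, 228, 227, 226, 226, 226, 227, 227, 226, 226, 226, 228, 231, 234, 236, 236, 234, 233, 232, 231] 93
221 [228, 229, 229, 228, 227, 227, 227, 227, 227, 227, 228, 227, 227, 229, 232, 234, 236, 236, 234, 233, 232, 231] 90
[ 0.53440427 -0.25110461  0.081     ]
```

Emit:
drive_tool(moves=[[[0,0,-0.1],0],[[0,0,-0.22],0],[[0,0,-0.32],0],[[0,0,-0.38],0],[[0,0,-0.38],0]])

```text
time_s: 2.02
ee_pos: [0.5321, -0.2564, 0.1053]
eef_rot: [-0.001, 0.724, 0.69, -0.001]
ft_force: [-0.5, 0.4, -0.1]
gripper_width: 0.0428
grasp_force: 0.0
```

```bash
python3 - <<'E'
from h import *
m=camera_model("wrist");s=get_state();print(s["ee_pos"],s["eef_rot"],s["ft_force"])
w=cv2.cvtColor(read_camera("wrist"),cv2.COLOR_RGB2BGR);cv2.imwrite("pics/w2.png",w)
print("expected block top corners px",[proj("w",[.5343+a,-.2565+b,.081],m).round(1).tolist() for a in(-.007,.007) for b in(-.012,.012)])
E
```

```text
[ 0.53206689 -0.25638663  0.10532078] [-0.00102534  0.72423537  0.68955153 -0.00087167] [-0.48333473  0.40678061 -0.12615336]
expected block top corners px [[273.6, 260.2], [271.5, 226.1], [295.2, 259.3], [294.0, 225.1]]
```

View pics/w2.png

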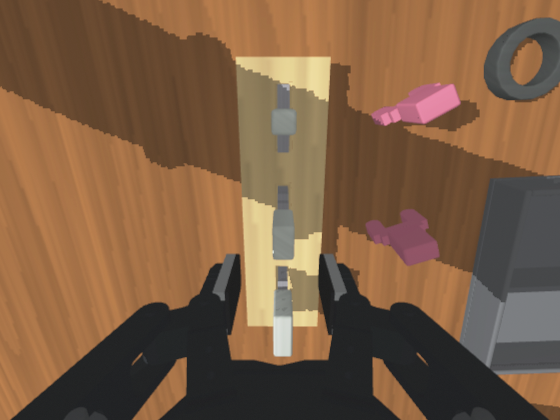

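The block's top face spans columns 272–294 and rows 225–259, within 1 mm of the estimate. Descending and gripping.

Emit:
drive_tool(moves=[[[0.006,0,-0.08],0],[[0.006,0,-0.16],0],[[0.006,0,-0.21],0],[[0.006,0,-0.229],0],[[0.006,0,-0.229],0]])

```text
time_s: 2.7
ee_pos: [0.5354, -0.2557, 0.0495]
eef_rot: [0.0, 0.724, 0.69, 0.0]
ft_force: [0.5, -0.1, 0.2]
gripper_width: 0.0426
grasp_force: 0.0
```

Emit:
drive_tool(moves=[[[0,0,0],0],[[0,0,0],0],[[0,0,0],0],[[0,0,0],0],[[0,0,0],0]], claw=1, newtons=50)

```text
time_s: 3.32
ee_pos: [0.5356, -0.2557, 0.0498]
eef_rot: [0.001, 0.724, 0.69, 0.0]
ft_force: [-1.4, 0.6, 5.8]
gripper_width: 0.0134
grasp_force: 51.0
```

Emit:
drive_tool(moves=[[[0,0,0.03],0],[[0,0,0.1],0],[[0,0,0.25],0],[[0,0,0.45],0],[[0,0,0.6],0]])

```text
time_s: 3.95
ee_pos: [0.5358, -0.2555, 0.2024]
eef_rot: [0.001, 0.723, 0.69, 0.001]
ft_force: [0.5, -0.3, -1.2]
gripper_width: 0.0129
grasp_force: 50.4
```

```bash
python3 - <<'E'
from h import *
s=get_state();print(s["time_s"],s["ee_pos"],s["ft_force"],s["gripper_width"],s["grasp_force"])
t=cv2.cvtColor(read_camera("top"),cv2.COLOR_RGB2BGR)
g=cv2.cvtColor(t,cv2.COLOR_BGR2HSV)
# spindle silhouette: subpixel edges across, both sides of neck
v=np.array([np.cos(np.radians(-14.4)),np.sin(np.radians(-14.4))]);n=np.array([-v[1],v[0]]);c=np.array([168.7,212.0])
S=g[...,1].astype(np.float32)
V=cv2.cvtColor(t,cv2.COLOR_BGR2GRAY).astype(np.float32)
out=[]
for q in list(range(-32,5,2))+list(range(16,38,2)):
    o=np.arange(-12,12,.25);p=c+q*v+o[:,None]*n
    a=cv2.remap(V,p[:,0].astype(np.float32)[:,None],p[:,1].astype(np.float32)[:,None],1).ravel()
    i=np.nonzero(a>(a[44:52].mean()+np.median(np.r_[a[:8],a[-8:]]))/2)[0];out.append((q,o[i[0]],o[i[-1]]))
out=np.array(out);print(out[::4])
mid=(out[:,1]+out[:,2])/2;f=np.polyfit(out[:,0],mid,1);print(f,np.median(out[:,2]-out[:,1]))
P=lambda q,z:plane("top",c+q*v+np.polyval(f,q)*n,z)
a,b=P(-30,.087),P(30,.087);print(a,b,np.degrees(np.arctan2(*(a-b)[:2])))
for z in(.093,.085):print("neck",P(9.5+1,z).round(4))
pr=[]
for q in np.arange(0,20,.5):
    p=(c+q*v+np.polyval(f,q)*n-1*n).astype(np.float32);pr.append(int(cv2.remap(V,p[:1,None],p[1:,None],1)[0,0]))
print(pr)
E
```

```text
3.95 [ 0.53581747 -0.25550701  0.20236316] [ 0.49934442 -0.29518653 -1.23873229] 0.01292899578388266 50.394415855407715
[[-32.    -3.5    5.  ]
 [-24.    -3.5    5.  ]
 [-16.    -3.5    4.75]
 [ -8.    -3.75   4.5 ]
 [  0.    -3.75   4.5 ]
 [ 18.    -4.     4.25]
 [ 26.    -4.     4.25]
 [ 34.    -4.25   4.  ]]
[-0.0133113   0.33804087] 8.25
[0.50778749 0.23280103 0.087     ] [0.5405235 0.1104762 0.087    ] -14.982155421615575
neck [0.5291 0.1493 0.093 ]
neck [0.5301 0.1509 0.085 ]
[165, 165, 165, 166, 165, 165, 165, 165, 165, 165, 166, 165, 151, 127, 126, 145, 153, 152, 152, 152, 152, 152, 153, 155, 158, 160, 162, 162, 162, 163, 164, 163, 163, 163, 163, 163, 163, 163, 163, 163]
```

Emit:
drive_tool(moves=[[[0,0.15,0.02],-0.15],[[0,0.36,0.04],-0.33],[[0,0.57,0.04],-0.52],[[0,0.78,0.04],-0.71],[[0,0.98,0.04],-0.9]])

```text
time_s: 4.62
ee_pos: [0.5349, -0.0084, 0.2099]
eef_rot: [0.0, 0.919, 0.395, 0.001]
ft_force: [1.1, -1.0, -0.4]
gripper_width: 0.0132
grasp_force: 50.3
```

Emit:
drive_tool(moves=[[[-0.01,0.2,0],-0.2],[[-0.02,0.4,0],-0.4],[[-0.03,0.55,0],-0.57],[[-0.03,0.65,0],-0.707],[[-0.03,0.65,0],-0.707]])

```text
time_s: 5.25
ee_pos: [0.5268, 0.1551, 0.2097]
eef_rot: [-0.001, 0.991, 0.134, 0.0]
ft_force: [-0.4, -0.4, -0.5]
gripper_width: 0.0133
grasp_force: 50.3
```

Emit:
drive_tool(moves=[[[0,0,0],0],[[0,0,0],0]])

```text
time_s: 5.5
ee_pos: [0.528, 0.1497, 0.2091]
eef_rot: [0.001, 0.992, 0.129, -0.0]
ft_force: [-0.3, -0.2, -0.8]
gripper_width: 0.0134
grasp_force: 50.3
```

```bash
python3 - <<'E'
from h import *
m=camera_model("wrist");s=get_state();print(s["time_s"],s["ee_pos"],s["eef_rot"],s["ft_force"],s["gripper_width"]);np.savez("w3.npz",**{k:m[k] for k in("K","pose")})
w=cv2.cvtColor(read_camera("wrist"),cv2.COLOR_RGB2BGR);cv2.imwrite("pics/w3.png",w)
print(proj("w",[.5283,.1522,.097],m))
E
```

```text
5.5 [0.52801617 0.14967204 0.20906308] [ 6.14022982e-04  9.91626784e-01  1.29135351e-01 -7.20276820e-05] [-0.30205879 -0.18122015 -0.76309693] 0.013377686887600139
[274.93160033 200.54131505]
```

View pics/w3.png

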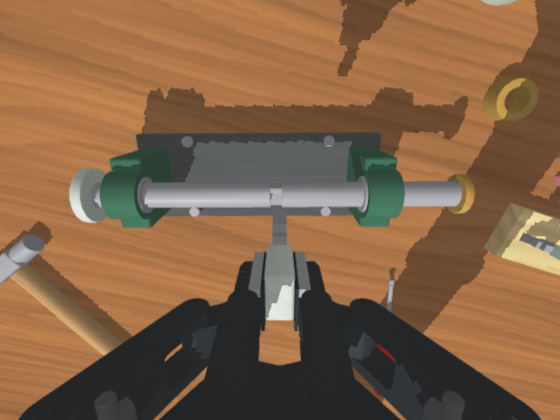

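The neck shows at about (276,196) between the bearings, with the held clip hanging at column 280 (plate at rows 213–245). Measuring the axis, yaw and neck from this view.

```bash
python3 - <<'E'
from h import *
m=dict(np.load("w3.npz"));w=cv2.imread("pics/w3.png");g=cv2.cvtColor(w,cv2.COLOR_BGR2GRAY).astype(int);h=cv2.cvtColor(w,cv2.COLOR_BGR2HSV)
pts=[]
for u in(165,180,240,260,295,310,345):
    col=g[170:225,u]
    if u in(240,310):print(u,col.tolist())
    i=np.nonzero(col>110)[0];print(u,170+i[0],170+i[-1])
for v in(186,190,194,198,202):print(v,g[v,262:292].tolist())
for v in(216,226,236):print("clip",v,g[v,266:296].tolist())
E
```

```text
165 188 224
180 188 224
240 [94, 94, 96, 95, 95, 94, 97, 99, 99, 96, 96, 97, 98, 100, 104, 104, 103, 108, 115, 124, 131, 142, 153, 162, 168, 174, 178, 182, 186, 193, 201, 200, 193, 188, 185, 181, 176, 133, 95, 96, 97, 97, 98, 97, 96, 103, 126, 136, 136, 135, 133, 130, 129, 130, 132]
240 188 224
260 188 224
295 187 224
310 [93, 94, 96, 95, 93, 94, 98, 100, 99, 98, 98, 96, 98, 102, 103, 106, 110, 115, 122, 128, 134, 144, 154, 162, 167, 172, 174, 175, 178, 181, 184, 184, 183, 183, 185, 183, 157, 112, 96, 96, 95, 95, 95, 94, 96, 104, 128, 138, 137, 138, 138, 138, 139, 139, 137]
310 187 224
345 187 224
186 [105, 105, 105, 105, 105, 104, 104, 102, 97, 97, 97, 96, 97, 97, 96, 96, 96, 97, 96, 100, 108, 109, 110, 109, 110, 109, 110, 109, 109, 109]
190 [133, 133, 133, 133, 133, 133, 133, 140, 159, 173, 173, 173, 173, 173, 173, 173, 173, 173, 173, 164, 137, 134, 134, 133, 134, 134, 133, 134, 134, 133]
194 [170, 171, 170, 171, 170, 170, 170, 157, 116, 107, 133, 177, 176, 177, 176, 177, 176, 176, 176, 171, 161, 168, 168, 168, 168, 168, 168, 168, 167, 168]
198 [185, 184, 185, 184, 184, 184, 183, 167, 118, 135, 178, 178, 178, 178, 178, 177, 177, 178, 177, 176, 175, 180, 179, 179, 179, 179, 179, 179, 180, 179]
202 [190, 190, 189, 190, 189, 189, 188, 177, 159, 179, 180, 180, 180, 179, 180, 180, 179, 179, 179, 180, 182, 184, 184, 184, 183, 183, 184, 183, 184, 183]
clip 216 [125, 126, 126, 126, 126, 125, 119, 99, 99, 99, 98, 99, 99, 99, 98, 99, 99, 99, 99, 102, 118, 133, 133, 134, 133, 133, 133, 133, 133, 133]
clip 226 [134, 134, 134, 133, 133, 132, 122, 108, 107, 106, 108, 109, 107, 106, 105, 107, 108, 106, 107, 109, 117, 128, 129, 128, 128, 127, 125, 124, 123, 123]
clip 236 [134, 134, 133, 133, 133, 128, 112, 102, 101, 101, 102, 103, 102, 100, 100, 101, 102, 101, 101, 103, 111, 128, 132, 132, 132, 131, 131, 130, 129, 128]
```

```bash
python3 - <<'E'
from h import *
m=dict(np.load("w3.npz"));T=np.array([.52802,.14967,.20906])
a=2*np.arctan2(.12914,.99163);tx=np.array([np.cos(a),np.sin(a),0]);ty=np.array([-tx[1],tx[0],0])
ax=plane("w",(275.8,194.4),.085,m);L=plane("w",(180,194.7),.085,m);R=plane("w",(345,194.0),.085,m)
print("yaw axis",np.degrees(np.arctan2(*(R-L)[:2])),"tool",np.degrees(a))
n=plane("w",(275.8,196),.096,m);print("axis",ax,"neck",n)
for lab,p in(("axis",ax),("neck",n)):d=p-T;print(lab,"tool-x lateral",d@tx,"along spindle",d@ty)
print("+ty is",ty)
for dx in(-.022,.022):
  for z in(-.0358,-.0008):
    print(dx,z,proj("w",T+dx*tx+[0,0,z],m),proj("w",T+dx*tx+.004*ty+[0,0,z],m))
E
```

```text
yaw axis 164.95203128929003 tool 14.839744390292381
axis [0.53071784 0.15212623 0.085     ] neck [0.53243113 0.15246028 0.096     ]
axis tool-x lateral 0.0032369371237017126 along spindle 0.001683346137579046
neck tool-x lateral 0.004978635685156265 along spindle 0.0015674525434432552
+ty is [-0.25611635  0.96664596  0.        ]
-0.022 -0.0358 [277.11574499 265.08492552] [271.39358743 265.09048373]
-0.022 -0.0008 [276.78072066 295.80882983] [269.95248009 295.81610178]
0.022 -0.0358 [276.92799054 205.48167518] [270.7736771  205.48653528]
0.022 -0.0008 [276.52271629 226.44087961] [269.0699861  226.44724111]
```

Emit:
drive_tool(moves=[[[0.014,-0.021,-0.1],0],[[0.014,-0.021,-0.2],0],[[0.014,-0.021,-0.27],0],[[0.014,-0.021,-0.31],0],[[0.014,-0.021,-0.31],0]])

```text
time_s: 6.18
ee_pos: [0.5308, 0.1459, 0.131]
eef_rot: [0.0, 0.992, 0.13, -0.001]
ft_force: [-0.2, -0.1, -0.7]
gripper_width: 0.0131
grasp_force: 50.3
```

Emit:
drive_tool(moves=[[[0,0,0],0]])

```text
time_s: 6.3
ee_pos: [0.5318, 0.1468, 0.1324]
eef_rot: [-0.0, 0.991, 0.13, 0.001]
ft_force: [0.3, -0.4, -0.2]
gripper_width: 0.0129
grasp_force: 50.3
```

```bash
python3 - <<'E'
from h import *
s=get_state();print(s["time_s"],s["ee_pos"],s["eef_rot"],s["ft_force"],s["moment"])
w=cv2.cvtColor(read_camera("wrist"),cv2.COLOR_RGB2BGR)
cv2.imwrite("pics/w4.png",cv2.resize(w[150:350,180:380],(600,600),interpolation=cv2.INTER_CUBIC))
E
```

```text
6.3 [0.53180811 0.14677482 0.1324269 ] [-1.06829019e-04  9.91478142e-01  1.30270412e-01  8.37933935e-04] [ 0.29212718 -0.39643203 -0.23994767] [ 0.03525795  0.04350968 -0.02837418]
```

View pics/w4.png

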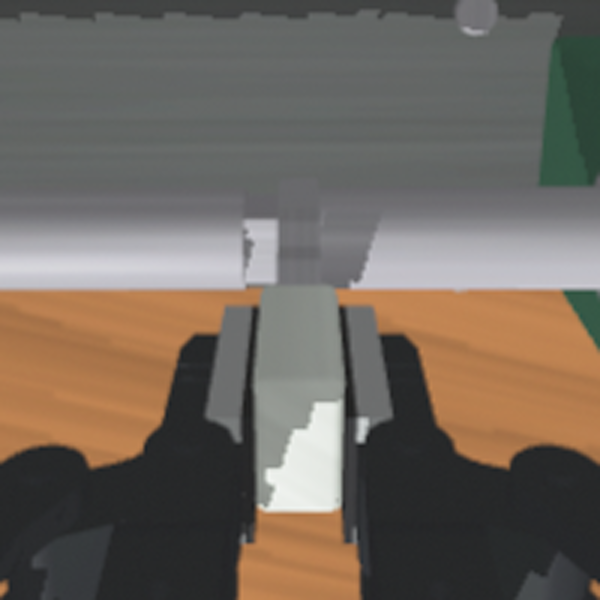

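The crop shows the clip plate (columns 278–320) about 6 mm to the right of the neck, whose left edge is at column 244. I'll touch down gently here, then slide toward the neck.

Emit:
drive_tool(moves=[[[0,0,-0.012],0],[[0,0,-0.02],0],[[0,0,-0.028],0],[[0,0,-0.032],0]])

```text
time_s: 6.85
ee_pos: [0.5323, 0.1471, 0.1243]
eef_rot: [-0.0, 0.991, 0.13, 0.001]
ft_force: [1.7, 0.4, 1.8]
gripper_width: 0.0131
grasp_force: 50.6
```

Emit:
drive_tool(moves=[[[0,0,0],0]])

```text
time_s: 6.98
ee_pos: [0.5323, 0.1471, 0.1242]
eef_rot: [-0.0, 0.991, 0.13, 0.001]
ft_force: [2.3, 1.1, 0.5]
gripper_width: 0.0133
grasp_force: 50.6
```

Emit:
drive_tool(moves=[[[0.004,0.001,0],0],[[0.004,0.001,-0.004],0],[[0.003,0.005,-0.004],0],[[0.002,0.009,-0.004],0],[[0.001,0.013,-0.004],0]])

```text
time_s: 7.6
ee_pos: [0.5327, 0.1477, 0.1233]
eef_rot: [0.002, 0.992, 0.13, 0.001]
ft_force: [2.6, -3.8, 5.0]
gripper_width: 0.0135
grasp_force: 51.2
```

Emit:
drive_tool(moves=[[[0,0.004,0],0],[[-0.001,0.008,0],0],[[-0.001,0.008,0],0]])

```text
time_s: 7.98
ee_pos: [0.5325, 0.1485, 0.1231]
eef_rot: [0.002, 0.992, 0.129, 0.001]
ft_force: [2.7, -3.9, 5.0]
gripper_width: 0.0131
grasp_force: 51.1
```

Emit:
drive_tool(moves=[[[0,0.004,0],0],[[-0.001,0.008,0],0],[[-0.001,0.008,0],0]])

```text
time_s: 8.35
ee_pos: [0.5322, 0.1501, 0.1229]
eef_rot: [0.003, 0.992, 0.129, 0.001]
ft_force: [1.8, -3.9, 4.8]
gripper_width: 0.0133
grasp_force: 51.0
```

Emit:
drive_tool(moves=[[[0,0.004,0],0],[[0,0.004,0],0]])

```text
time_s: 8.6
ee_pos: [0.53, 0.1539, 0.1218]
eef_rot: [0.0, 0.992, 0.13, -0.001]
ft_force: [-0.9, 0.7, -1.1]
gripper_width: 0.0133
grasp_force: 50.3
```

Emit:
drive_tool(moves=[[[0,0.004,0],0],[[0,0.004,0],0]])

```text
time_s: 8.85
ee_pos: [0.5295, 0.1551, 0.1216]
eef_rot: [0.001, 0.991, 0.13, -0.002]
ft_force: [-0.2, -3.1, 0.3]
gripper_width: 0.0133
grasp_force: 50.4
```

Emit:
drive_tool(moves=[[[-0.001,0.004,0],0],[[-0.001,0.004,0],0]])

```text
time_s: 9.1
ee_pos: [0.5296, 0.1553, 0.1216]
eef_rot: [0.001, 0.992, 0.13, -0.002]
ft_force: [-0.2, -5.4, -1.2]
gripper_width: 0.0132
grasp_force: 50.2
```

The clip dropped 1 mm with zero force at y≈0.154, then met the far wall. It is in the neck, so I'll centre it and lower gently.

Emit:
drive_tool(moves=[[[0.001,-0.008,0],0],[[0.001,-0.008,0],0],[[0.001,-0.008,-0.006],0],[[0.001,-0.008,-0.012],0],[[0.001,-0.008,-0.012],0]])

```text
time_s: 9.72
ee_pos: [0.5316, 0.1555, 0.1199]
eef_rot: [-0.0, 0.991, 0.131, 0.001]
ft_force: [2.1, -1.7, -0.0]
gripper_width: 0.0136
grasp_force: 50.4
```

Emit:
drive_tool(moves=[[[0.001,-0.003,0],0],[[0.001,-0.003,-0.006],0],[[0.001,-0.003,-0.012],0],[[0.001,-0.003,-0.012],0]])

```text
time_s: 10.22
ee_pos: [0.5305, 0.1548, 0.1162]
eef_rot: [-0.0, 0.991, 0.131, -0.0]
ft_force: [0.2, 0.3, -0.6]
gripper_width: 0.0132
grasp_force: 50.3
```

Going down freely. Continuing.

Emit:
drive_tool(moves=[[[0,0,-0.006],0],[[0,0,-0.012],0],[[0,0,-0.018],0],[[0,0,-0.018],0]])

```text
time_s: 10.72
ee_pos: [0.531, 0.1542, 0.1119]
eef_rot: [0.0, 0.991, 0.13, -0.0]
ft_force: [0.1, -0.7, -0.9]
gripper_width: 0.0131
grasp_force: 50.3
```

Emit:
drive_tool(moves=[[[0,0,-0.006],0],[[0,0,-0.012],0],[[0,0,-0.012],0]])

```text
time_s: 11.1
ee_pos: [0.5309, 0.1542, 0.1089]
eef_rot: [0.0, 0.991, 0.13, -0.0]
ft_force: [-0.6, 0.8, -1.2]
gripper_width: 0.0129
grasp_force: 50.3
```

Emit:
drive_tool(moves=[[[0,0,-0.006],0],[[0,0,-0.008],0],[[0,0,-0.008],0]])

```text
time_s: 11.48
ee_pos: [0.5311, 0.1542, 0.107]
eef_rot: [0.0, 0.991, 0.13, -0.0]
ft_force: [-0.1, -0.4, -0.7]
gripper_width: 0.0128
grasp_force: 50.3
```

Emit:
drive_tool(moves=[[[0,0,-0.004],0],[[0,0,-0.004],0]])

```text
time_s: 11.72
ee_pos: [0.5312, 0.1543, 0.1068]
eef_rot: [0.0, 0.991, 0.13, 0.0]
ft_force: [-2.1, -1.1, 5.4]
gripper_width: 0.0133
grasp_force: 51.1
```

It is seated: 5.4 N of contact, exactly at the predicted height. Releasing.

Emit:
drive_tool(moves=[[[0,0,0.003],0],[[0,0,0.003],0]])

```text
time_s: 11.98
ee_pos: [0.5312, 0.1543, 0.1069]
eef_rot: [-0.0, 0.991, 0.13, 0.0]
ft_force: [-0.9, -0.2, 2.8]
gripper_width: 0.0132
grasp_force: 50.6
```

Emit:
drive_tool(moves=[[[0,0,0],0],[[0,0,0],0],[[0,0,0],0],[[0,0,0],0]], claw=0)

```text
time_s: 12.48
ee_pos: [0.5311, 0.1542, 0.1067]
eef_rot: [0.0, 0.991, 0.13, -0.0]
ft_force: [0.4, 0.5, -0.4]
gripper_width: 0.043
grasp_force: 0.0
```

Emit:
drive_tool(moves=[[[0,0,0.05],0],[[0,0,0.15],0],[[0,0,0.3],0],[[0,0,0.5],0],[[0,0,0.5],0]])

```text
time_s: 13.1
ee_pos: [0.5341, 0.1558, 0.2378]
eef_rot: [-0.001, 0.991, 0.13, 0.006]
ft_force: [0.3, -0.0, -0.2]
gripper_width: 0.0427
grasp_force: 0.0
```

```bash
python3 - <<'E'
from h import *
s=get_state();print(s["time_s"],s["ee_pos"],s["ft_force"],s["gripper_width"])
w=cv2.cvtColor(read_camera("wrist"),cv2.COLOR_RGB2BGR);t=cv2.cvtColor(read_camera("side"),cv2.COLOR_RGB2BGR)
a=cv2.resize(w[120:320,180:380],(400,400));b=cv2.resize(t[100:400,140:440],(400,400))
cv2.imwrite("pics/f.png",np.hstack([a,b]))
E
```

```text
13.1 [0.53413692 0.15578851 0.23779571] [ 0.27592934 -0.02974386 -0.23304752] 0.04268008775011096
```

View pics/f.png

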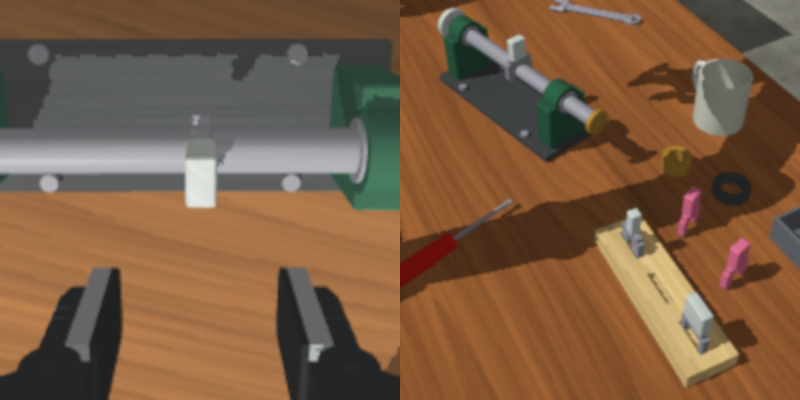

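The clip stands upright in the neck (left panel at about 200,160; right panel at 515,55). The gripper is clear, and the other two clips still stand in the rack.

```bash
python3 -c "from rig import hand_in;print(hand_in())"
```

```text
the job is handed in; nothing more can be done
None
```

The middle-sized clip stands upright and fully home in the spindle's neck, released and clear of the gripper; the other two clips are still in the rack, and the job is handed in at about 13 s.

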